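Stop the engraving plate rocking

ROBOT

A 6-joint arm with a two-finger parallel gripper is mounted at the origin on the work surface. World frame = base frame: x ahead of the robot, y to its left, z up, the work surface at z = 0. Lengths are in m, angles in degrees, forces in N, time in s.
With the tool pointing down it reaches from about 0.25 to 0.775 m from the base axis. Payload 8.9 kg.
Tool frame: the origin (TCP) lies midway between the tips of the shut fingers; the grasp point (between the pads) lies manip.hold_point_z behind it (manip.hold_point_z is the distance from the TCP to the grasp point, in m); z points along the fingers, y is the line along which they close (so a half turn about z gives the same grasp; the last joint's range is limited). The gripper opens to 85 mm and grips with 20 to 120 N. Pads are 22 mm wide; open, the fingers measure 114 mm over their backs; the gripper's body (76 mm by 85 mm) begins 54 mm behind the grasp point. The pads swing forward as they close: fully open they stand 13 mm farther back than shut.
Start: joints at [-7.981, 16.656, -8.789, 64.555, 0, 82.019], TCP at [0.525, 0, 0.231] pointing down, gripper open.
Joint ranges: [-144.48, 144.48], [-52.06, 99.96], [-74.48, 78.29], [-112.23, 115.85], [-86.99, 84.42], [-180, 180]. Speed limits (degrees/s): [127.2, 127.2, 159.86, 180, 180, 180].

INTERFACE

Orientations are given as [roll, pitch, yaw] about the fixed x, y, z axes, in that order (R = Rz(yaw) Ry(pitch) Rx(roll)).
In Python, from plant import observe, viewer, manip gives the robot as it stands. The module is installed in compiled form; this text tells all that it offers.
- The arm moves only by the tool send_rows, never from a script. Its arguments are lists of equal length, an entry for each row: "delta_pos": the shift along the tool's x, y, z in cm, a list of three; "angular": the turn, a rotation vector about the tool's x, y, z in rad, a list of three; "claw": the finger opening in cm, from 0 to 8.54. A call has 1 to 20 rows; each row shifts and turns the commanded pose from where the row before left it, along the tool's axes as they then stand; what a row does not reach is not made up. A row lasts 1/10 s, in which the tool goes at most 50 mm and 8.59 degrees, less where a joint would pass 70% of its speed; a pose out of reach is approached as far as the arm can. A call is refused whole if a number of a shift passes 5 or a number of a turn 0.15, either way. A call with a gripper value outside its range is refused whole. The fingers move at their own pace and stop on an object; the grip force is fixed at half the most. Time passes only in rows, so rows that do not move let the fingers close. It gives the time, the measured TCP pose, the force, the opening and the grip force at its end, in the units of the state.
- observe(): the state, without advancing time (a new reading comes with each control period).
- viewer.grab_frame(name): name is "scene" or "side" or "wrist"; returns (picture, depth): 384x512x3 uint8, red, green, blue; 384x512 float32, m along the optical axis (not along the pixel's ray), 0 where there is no reading.
- viewer.get_calibration(name): a dict with "mtx" (3x3 intrinsics, pixels), "world_to_cam" (4x4, takes a point from world to camera coordinates); the wrist camera has in their place "mount" (4x4, takes a point from camera to tool coordinates, whose origin is the TCP and whose axes are the flange's). Camera axes: x right, y down, z forward; pixel columns grow to the right and rows downward; lengths in m; the calibration is good to about 2 mm. The wrist camera is an equidistant fisheye: a pixel r from the principal point sees the ray r / f radians off the axis. A picture is of the moment at which its call begins: read the wrist's pose just before it. get_calibration takes no time and is no camera call.
- manip.job_done(): hands the job in; it is judged then, once.
The state is a dict: "time": time; "q": joint angles; "joint_velocities": joint speeds; "joint_torque": joint torques, N m; "eef_pos": TCP position; "eef_rot": TCP orientation; "contact_force": force on the tool from outside, world axes, zero at the start; "wrist_torque": the same for the moment, N m; "width": finger opening in m; "finger_force": force on a finger pad.
Only numpy, scipy, OpenCV 4.12 (cv2) and the standard library are available. Lean on these libraries where they do the work, as an engineer would, in place of code of your own. Each camera call takes 0.05 s, during which the arm holds its last target. There are 200 camera calls.

TASK

The engraver's steel plate rocks on its feet. With the fingertips press down on its corners, one after another, to find the one that sinks, then press that corner's flip-down shim paddle until it lies flat, and press the same corner again, firmly, to make sure it no longer gives. Leave the other three shims raised, do not lift or shift the plate, leave the things around it alone, and finish clear of everything.

Things in the scene. Friction and masses are not known exactly. Their poses are not given: they have to be found in the camera images.
- jig_plate: Steel jig plate, 180 (x) x 230 (y) x 12 mm thick, 3.4 kg, loose on four rubber feet, with six brass dowels (8 mm thick, 10 mm high) and a dark wooden plaque on its middle. Origin: centre of its underside, 14 mm above the table. Its own x points away from the robot and its y to the robot's left, give or take 0.2 rad.
- corner_near_left (a point): The spot to press on the near left corner: on the plate's bare top face, straight above that corner's rubber foot, 24 mm in from the plate's near or far edge and 23 mm in from its side edge; the top face is 26 mm above the table.
- corner_far_left (a point): The spot to press on the far left corner: on the plate's bare top face, straight above that corner's rubber foot, 24 mm in from the plate's near or far edge and 23 mm in from its side edge; the top face is 26 mm above the table.
- corner_near_right (a point): The spot to press on the near right corner: on the plate's bare top face, straight above that corner's rubber foot, 24 mm in from the plate's near or far edge and 23 mm in from its side edge; the top face is 26 mm above the table.
- corner_far_right (a point): The spot to press on the far right corner: on the plate's bare top face, straight above that corner's rubber foot, 24 mm in from the plate's near or far edge and 23 mm in from its side edge; the top face is 26 mm above the table.
- shim_near_left (a joint): Angle of the near left corner's flip-down cam shim: 0 = paddle flat, level with the plate (end stop, cam bearing on the table under the plate's side); it starts raised at 0.75 to 1.0 rad, clear of the table. A stiff pivot (0.07 N m, about 2 N on the paddle) lets it stay where it is put.
- shim_near_left_paddle (a point): Point on the upper face of that shim's dark steel paddle, 45 mm from its pivot, on the centre line. The paddle is 28 mm wide and 5 mm thick, reaches 72 mm out from the pivot on the plate's left side, and its pivot pin runs parallel to the plate's x axis, 20 mm above the table, 11 mm outside the plate's left edge, level in x with the corner spot. Raised, the paddle slopes up and outwards; pressed straight down it swings out and down until flat.
- shim_far_left (a joint): Angle of the far left corner's flip-down cam shim: 0 = paddle flat, level with the plate (end stop, cam bearing on the table under the plate's side); it starts raised at 0.75 to 1.0 rad, clear of the table. A stiff pivot (0.07 N m, about 2 N on the paddle) lets it stay where it is put.
- shim_far_left_paddle (a point): Point on the upper face of that shim's dark steel paddle, 45 mm from its pivot, on the centre line. The paddle is 28 mm wide and 5 mm thick, reaches 72 mm out from the pivot on the plate's left side, and its pivot pin runs parallel to the plate's x axis, 20 mm above the table, 11 mm outside the plate's left edge, level in x with the corner spot. Raised, the paddle slopes up and outwards; pressed straight down it swings out and down until flat.
- shim_near_right (a joint): Angle of the near right corner's flip-down cam shim: 0 = paddle flat, level with the plate (end stop, cam bearing on the table under the plate's side); it starts raised at 0.75 to 1.0 rad, clear of the table. A stiff pivot (0.07 N m, about 2 N on the paddle) lets it stay where it is put.
- shim_near_right_paddle (a point): Point on the upper face of that shim's dark steel paddle, 45 mm from its pivot, on the centre line. The paddle is 28 mm wide and 5 mm thick, reaches 72 mm out from the pivot on the plate's right side, and its pivot pin runs parallel to the plate's x axis, 20 mm above the table, 11 mm outside the plate's right edge, level in x with the corner spot. Raised, the paddle slopes up and outwards; pressed straight down it swings out and down until flat.
- shim_far_right (a joint): Angle of the far right corner's flip-down cam shim: 0 = paddle flat, level with the plate (end stop, cam bearing on the table under the plate's side); it starts raised at 0.75 to 1.0 rad, clear of the table. A stiff pivot (0.07 N m, about 2 N on the paddle) lets it stay where it is put.
- shim_far_right_paddle (a point): Point on the upper face of that shim's dark steel paddle, 45 mm from its pivot, on the centre line. The paddle is 28 mm wide and 5 mm thick, reaches 72 mm out from the pivot on the plate's right side, and its pivot pin runs parallel to the plate's x axis, 20 mm above the table, 11 mm outside the plate's right edge, level in x with the corner spot. Raised, the paddle slopes up and outwards; pressed straight down it swings out and down until flat.
- soft_foot (a joint): Squeeze of the one soft rubber foot: 0 untouched, 0.004 m at its stop. A fixed foot (domed, 34 mm across, 14 mm high) stands hidden under each corner; one, at any corner, has gone soft: there the plate sinks when pressed (1 mm at 4 N, 3 to 4 mm at 7 N; the opposite corner rises) and springs back. The other three do not give, nor does the soft corner once its shim is flat.
- plaque: Bystander, to be left alone: dark wooden plaque 78 x 108 x 12 mm lying on the middle of the plate. Origin: centre of its underside.
- ink_jar: Bystander, to be left alone: ink jar 34 mm across, 46 mm high, standing between the two left shims. Origin: centre of its underside.
- whetstone: Bystander, to be left alone: orange stone 24 x 30 x 52 mm standing between the two right shims. Origin: centre of its underside.
- graver: Bystander, to be left alone: engraving tool with a wooden handle, 135 mm long, lying on the table on the robot's side of the plate. Origin: centre of its underside.
- gel_bottle: Bystander, to be left alone: green pump bottle 66 mm across, 171 mm high, to the right. Origin: centre of its underside.
- hammer: Bystander, to be left alone: hammer 220 mm long lying to the left. Origin: centre of its underside.
- pen_pot: Bystander, to be left alone: steel pot of pens, 68 mm across, 155 mm high, to the right. Origin: centre of its underside.

How it is judged (in metres and radians):
On the way, in this order (a step that is already met when the one before it is completed fails the run):
1. the corner that rocks has been pressed with the fingers and sinks by 1.2 mm or more (((horizontal distance between corner_near_left and soft_foot below 0.04 m and contact force between the fingers and jig_plate_c0 above 1 N and height (world z) of corner_near_left below 0.0248 m) or (horizontal distance between corner_far_left and soft_foot below 0.04 m and contact force between the fingers and jig_plate_c0 above 1 N and height (world z) of corner_far_left below 0.0248 m) or (horizontal distance between corner_near_right and soft_foot below 0.04 m and contact force between the fingers and jig_plate_c0 above 1 N and height (world z) of corner_near_right below 0.0248 m) or (horizontal distance between corner_far_right and soft_foot below 0.04 m and contact force between the fingers and jig_plate_c0 above 1 N and height (world z) of corner_far_right below 0.0248 m))), for 0.1 s.
2. that corner's shim has been pressed flat (within 0.1 rad) (((horizontal distance between corner_near_left and soft_foot below 0.04 m and value of joint shim_near_left below 0.1 rad) or (horizontal distance between corner_far_left and soft_foot below 0.04 m and value of joint shim_far_left below 0.1 rad) or (horizontal distance between corner_near_right and soft_foot below 0.04 m and value of joint shim_near_right below 0.1 rad) or (horizontal distance between corner_far_right and soft_foot below 0.04 m and value of joint shim_far_right below 0.1 rad))), for 0.1 s.
3. the fingers press on that corner again with more than 3 N, and it stays up (sinks less than 1 mm) (((horizontal distance between corner_near_left and soft_foot below 0.04 m and contact force between the fingers and jig_plate_c0 above 3 N and value of joint shim_near_left below 0.1 rad and height (world z) of corner_near_left above 0.025 m and horizontal distance between the grasp point and corner_near_left below 0.06 m) or (horizontal distance between corner_far_left and soft_foot below 0.04 m and contact force between the fingers and jig_plate_c0 above 3 N and value of joint shim_far_left below 0.1 rad and height (world z) of corner_far_left above 0.025 m and horizontal distance between the grasp point and corner_far_left below 0.06 m) or (horizontal distance between corner_near_right and soft_foot below 0.04 m and contact force between the fingers and jig_plate_c0 above 3 N and value of joint shim_near_right below 0.1 rad and height (world z) of corner_near_right above 0.025 m and horizontal distance between the grasp point and corner_near_right below 0.06 m) or (horizontal distance between corner_far_right and soft_foot below 0.04 m and contact force between the fingers and jig_plate_c0 above 3 N and value of joint shim_far_right below 0.1 rad and height (world z) of corner_far_right above 0.025 m and horizontal distance between the grasp point and corner_far_right below 0.06 m))), for 0.1 s.
At the end, for the whole second after the job is handed in: The shim of the corner that rocked lies flat (within 0.1 rad) and the other three are still raised (above 0.6 rad); the plate lies level (within 0.012 rad) and at rest, within 12 mm of where it was; each bystander is within 20 mm of where it was (((horizontal distance between corner_near_left and soft_foot below 0.04 m and value of joint shim_near_left below 0.1 rad and value of joint each of shim_far_left, shim_near_right, shim_far_right above 0.6 rad) or (horizontal distance between corner_far_left and soft_foot below 0.04 m and value of joint shim_far_left below 0.1 rad and value of joint each of shim_near_left, shim_near_right, shim_far_right above 0.6 rad) or (horizontal distance between corner_near_right and soft_foot below 0.04 m and value of joint shim_near_right below 0.1 rad and value of joint each of shim_near_left, shim_far_left, shim_far_right above 0.6 rad) or (horizontal distance between corner_far_right and soft_foot below 0.04 m and value of joint shim_far_right below 0.1 rad and value of joint each of shim_near_left, shim_far_left, shim_near_right above 0.6 rad)) and angle between jig_plate's own z axis and vertical below 0.012 rad and distance of jig_plate from where it was at the start of the episode below 0.012 m and linear speed of jig_plate below 0.02 m/s and distance of each of plaque, ink_jar, whetstone, graver, gel_bottle, hammer, pen_pot from where it was at the start of the episode below 0.02 m); the robot touches nothing.
It fails at once if the shim of a corner that does not rock is pressed down (below 0.5 rad) ((not (horizontal distance between corner_near_left and soft_foot below 0.04 m) and value of joint shim_near_left below 0.5 rad) or (not (horizontal distance between corner_far_left and soft_foot below 0.04 m) and value of joint shim_far_left below 0.5 rad) or (not (horizontal distance between corner_near_right and soft_foot below 0.04 m) and value of joint shim_near_right below 0.5 rad) or (not (horizontal distance between corner_far_right and soft_foot below 0.04 m) and value of joint shim_far_right below 0.5 rad)).
It fails at once if the plate is lifted, tipped (over 0.08 rad) or shifted (over 15 mm) (distance of jig_plate from where it was at the start of the episode above 0.015 m or angle between jig_plate's own z axis and vertical above 0.08 rad).
It fails at once if a bystander is moved by more than 30 mm, lifted or knocked over (distance of any of plaque, ink_jar, whetstone, graver, gel_bottle, hammer, pen_pot from where it was at the start of the episode above 0.03 m).
It also fails if it takes over 56 s, if anything falls off the work surface, if the arm or the gripper's body presses on something with over 40 N, if the wrist force passes 120 N, or if a joint passes its speed limit or range.

## Working session

There is one attempt and no reset: what is moved stays moved. The work goes in short steps, Python scripts to look and compute and a tool call to move; the robot and the scene stay as the last step left them, time stands still between calls to the robot, and variables do not carry over. Pictures are saved under pics/ and viewed, at most 10 in all, crops included, and the job is handed in when it is done.

Besides the shell and the picture viewer there is one more tool, called after "Request:" as a command line: name --argument value ..., lists and objects as JSON in quotes. send_rows: Moves the arm, as the interface text tells. Its arguments: {"type":"object","properties":{"delta_pos":{"type":"array"},"angular":{"type":"array"},"claw":{"type":"array"}},"required":["delta_pos","angular","claw"]}

```bash
mkdir -p pics; cat > h.py <<'E'
import numpy as np,cv2
from plant import observe,viewer,manip
def cloud(n):
    im,d=viewer.grab_frame(n);c=viewer.get_calibration(n)
    K=np.array(c["mtx"]);T=np.linalg.inv(np.array(c["world_to_cam"]))
    v,u=np.mgrid[:384,:512]
    P=np.stack([(u-K[0,2])/K[0,0]*d,(v-K[1,2])/K[1,1]*d,d],-1)@T[:3,:3].T+T[:3,3]
    P[d==0]=np.nan
    return im,P
E
python3 - <<'E'
from h import *
s=observe();print({k:np.round(v,3) for k,v in s.items()},manip.hold_point_z)
for n in("scene","side"):
    im,P=cloud(n);np.savez(n+".npz",im=im,P=P)
    cv2.imwrite(f"pics/{n}0.png",cv2.resize(im[...,::-1],(768,576)))
    m=(P[...,2]>.022)&(P[...,2]<.030)&(P[...,0]>.2)&(P[...,0]<.8)&(abs(P[...,1])<.25)
    print(n,m.sum(),np.nanmin(P[m],0),np.nanmax(P[m],0))
    q=P[m][:,:2].astype(np.float32);r=cv2.minAreaRect(q*1000);print(r)
E
```

```text
{'time': np.float64(0.0), 'q': array([-7.9810e+00,  1.6691e+01, -8.8320e+00,  6.4553e+01,  1.0000e-03,
        8.2019e+01]), 'joint_velocities': array([-0.09 , -0.007,  0.005,  0.035,  0.003, -0.012]), 'joint_torque': array([-3.0000e-03, -5.3715e+01,  3.3136e+01,  1.6000e-02, -0.0000e+00,
        0.0000e+00]), 'eef_pos': array([0.525, 0.   , 0.231]), 'eef_rot': array([-1.79924e+02, -1.10000e-02,  9.00000e+01]), 'contact_force': array([-0.201,  0.181, -0.771]), 'wrist_torque': array([ 0.01 , -0.031,  0.033]), 'finger_force': np.float64(0.0), 'width': np.float64(0.085)} 0.0187
scene 4310 [ 0.36601073 -0.24884626  0.02201743] [0.79969869 0.11127124 0.02998914]
((604.6607055664062, -112.85867309570312), (308.95355224609375, 455.4513244628906), 56.29109573364258)
side 2582 [ 0.36926665 -0.24843943  0.02202132] [0.79823943 0.11779444 0.02999735]
((612.0037841796875, -109.65380859375), (311.2457580566406, 450.2904052734375), 60.67662048339844)
```

View pics/scene0.png

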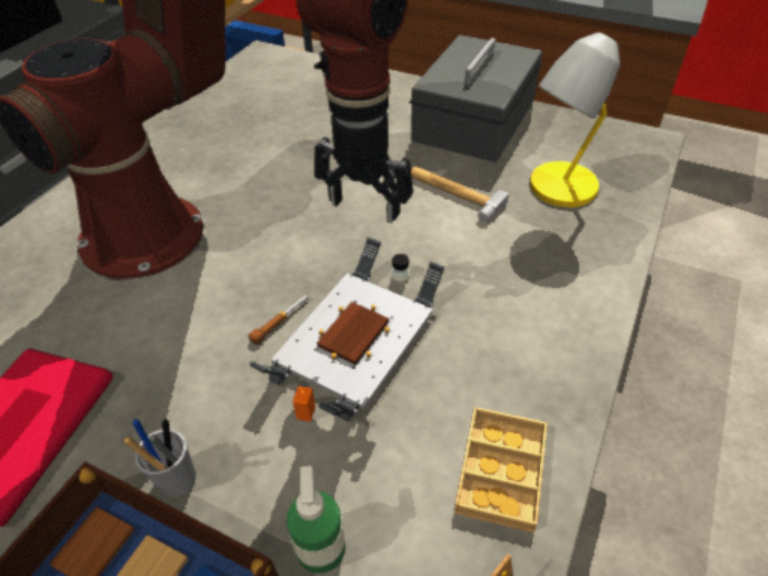

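View pics/side0.png

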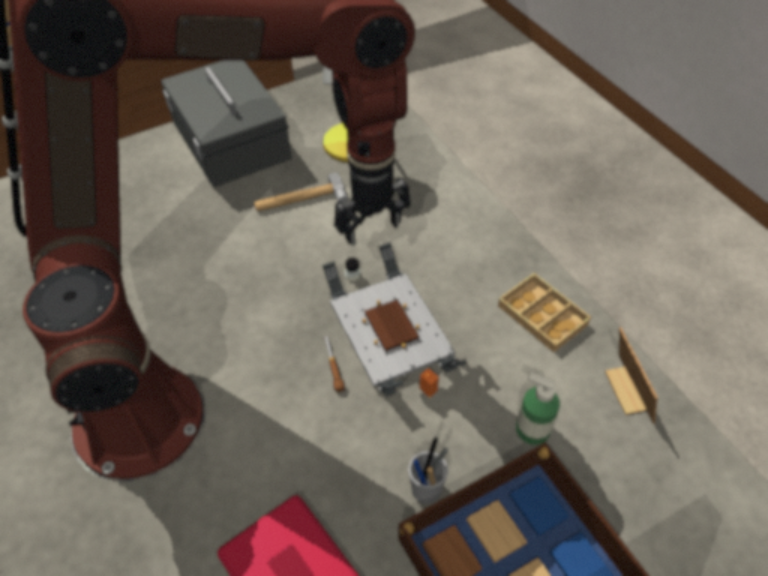

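The plate, in 768x576 pixels, has its corners at about (350,277), (432,312), (360,405) and (273,360) in the scene view. The side view agrees. The left shims are at (368,258) and (430,285), and the right ones at (270,370) and (340,405). Next I fit the plate's top face.

```bash
cat > fit.py <<'E'
from h import *
from scipy.optimize import minimize
for n in("scene","side"):
    f=np.load(n+".npz");P=f["P"];im=f["im"].astype(float)
    m=(P[...,2]>.019)&(P[...,2]<.033)&(P[...,0]>.3)&(P[...,0]<.7)&(P[...,1]>-.25)&(P[...,1]<.15)
    mm=im.mean(-1);sat=im.max(-1)-im.min(-1)
    m&=(mm>110)&(sat<40)
    k,l,st,_=cv2.connectedComponentsWithStats(m.astype(np.uint8))
    i=1+st[1:,4].argmax();q=P[l==i]
    r=cv2.minAreaRect((q[:,:2]*1000).astype(np.float32));print(n,len(q),np.round(np.median(q,0),4),r)
    # soft fit of 180x230 rect: hull points cover
    g=q[:,:2]
    def cost(p):
        c,s=np.cos(p[2]),np.sin(p[2]);d=(g-p[:2])@np.array([[c,-s],[s,c]])
        h=[];
        for a,L in((0,.09),(1,.115)):
            h+=[np.percentile(d[:,a],99)-L, np.percentile(d[:,a],1)+L]
        o=np.maximum(abs(d)-[.09,.115],0)
        return sum(x*x for x in h)*1e6+ (o**2).mean()*1e7
    b=min((minimize(cost,[*g.mean(0),t],method="Nelder-Mead",options=dict(maxiter=2000,xatol=1e-5)) for t in(-.2,-.1,0,.1,.2)),key=lambda r:r.fun)
    print(n,b.x.round(4),b.fun.round(2))
    x,y,t=b.x;R=np.array([[np.cos(t),-np.sin(t)],[np.sin(t),np.cos(t)]])
    for nm,sx,sy in(("NL",-1,1),("FL",1,1),("NR",-1,-1),("FR",1,-1)):
        print(nm,(b.x[:2]+R@[sx*.066,sy*.092]).round(4),"paddle flat45",(b.x[:2]+R@[sx*.066,sy*.171]).round(4))
    # overlay
    c=viewer.get_calibration(n);K=np.array(c["mtx"]);W=np.array(c["world_to_cam"])
    o=np.ascontiguousarray(f["im"][...,::-1])
    pts=[np.r_[b.x[:2]+R@[sx*.09,sy*.115],.026] for sx,sy in((-1,-1),(1,-1),(1,1),(-1,1))]
    pts+=[np.r_[b.x[:2]+R@[sx*.066,sy*.092],.026] for sx,sy in((-1,-1),(1,-1),(1,1),(-1,1))]
    uv=cv2.projectPoints(np.array(pts),cv2.Rodrigues(W[:3,:3])[0],W[:3,3],K,None)[0][:,0]
    lo=(uv.min(0)-35).astype(int);hi=(uv.max(0)+35).astype(int)
    S=4;cr=cv2.resize(o[lo[1]:hi[1],lo[0]:hi[0]],None,fx=S,fy=S)
    w=((uv-lo)*S).astype(int)
    cv2.polylines(cr,[w[:4].reshape(-1,1,2)],True,(0,255,0),1)
    for a in w[4:]:cv2.circle(cr,tuple(int(z) for z in a),4,(0,0,255),-1)
    cv2.imwrite(f"pics/ov_{n}.png",cr[:600,:800])
E
python3 fit.py
```

```text
scene 3812 [ 0.5356 -0.0838  0.0258] ((525.2191162109375, -58.144744873046875), (242.5301513671875, 181.9583282470703), 85.21829223632812)
scene [ 0.5255 -0.0639 -0.0416] 2.27
NL [0.4634 0.0308] paddle flat45 [0.4667 0.1097]
FL [0.5953 0.0253] paddle flat45 [0.5986 0.1042]
NR [ 0.4558 -0.1531] paddle flat45 [ 0.4525 -0.232 ]
FR [ 0.5877 -0.1585] paddle flat45 [ 0.5844 -0.2375]
side 2650 [ 0.5176 -0.075   0.0265] ((528.8934326171875, -56.79618835449219), (246.22799682617188, 181.7421112060547), 85.32515716552734)
side [ 0.5277 -0.0631 -0.1227] 1.72
NL [0.4735 0.0363] paddle flat45 [0.4832 0.1147]
FL [0.6045 0.0201] paddle flat45 [0.6142 0.0985]
NR [ 0.451  -0.1463] paddle flat45 [ 0.4413 -0.2247]
FR [ 0.582  -0.1625] paddle flat45 [ 0.5723 -0.2409]
```

View pics/ov_scene.png

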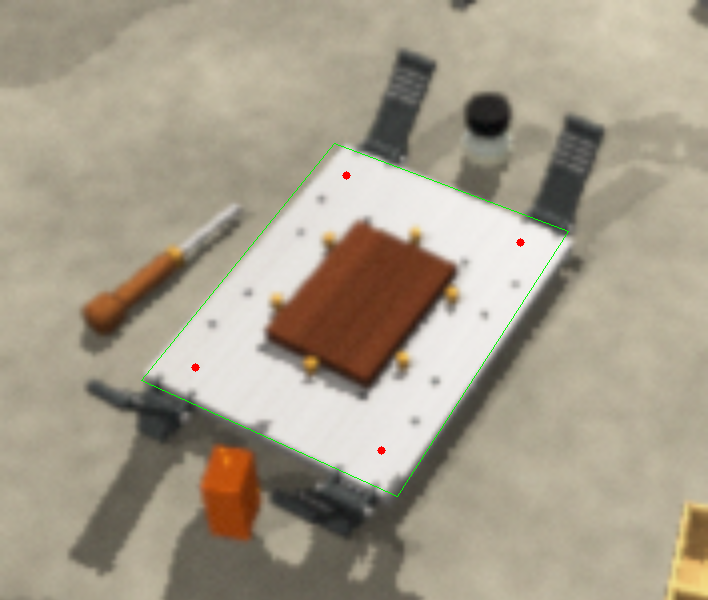

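The fit agrees across both views: plate centre (0.527, -0.0635), yaw -0.082, top at about 26 mm. That puts the corners at NL (0.469, 0.034), FL (0.600, 0.023), NR (0.454, -0.150) and FR (0.585, -0.161). I go above NL first with the fingers shut.

Request:
send_rows --delta_pos '[[1.7,-2.8,0],[1.7,-2.8,0],[0,0,3],[0,0,3],[0,0,3],[0,0,3],[0,0,3],[0,0,3],[0,0,0],[0,0,0]]' --angular '[[0,0,0],[0,0,0],[0,0,0],[0,0,0],[0,0,0],[0,0,0],[0,0,0],[0,0,0],[0,0,0],[0,0,0]]' --claw '[0,0,0,0,0,0,0,0,0,0]'

```text
time: 1.1
eef_pos: [0.4686, 0.034, 0.0515]
eef_rot: [-179.9, -0.0, 90.0]
contact_force: [0.8, 0.4, 0.5]
width: 0.0002
finger_force: 0.0
```

Request:
send_rows --delta_pos '[[0,0,1],[0,0,1],[0,0,0.4],[0,0,0.1],[0,0,0.1],[0,0,0]]' --angular '[[0,0,0],[0,0,0],[0,0,0],[0,0,0],[0,0,0],[0,0,0]]' --claw '[0,0,0,0,0,0]'

```text
time: 1.7
eef_pos: [0.4688, 0.034, 0.0258]
eef_rot: [-180.0, 0.0, 90.0]
contact_force: [-3.6, -0.1, 6.4]
width: 0.0
finger_force: 3.5
```

```bash
python3 - <<'E'
from h import *
im,d=viewer.grab_frame("scene");cv2.imwrite("pics/nl.png",cv2.resize(im[150:300,150:320,::-1],None,fx=4,fy=4))
E
```

```text
(no output)
```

View pics/nl.png

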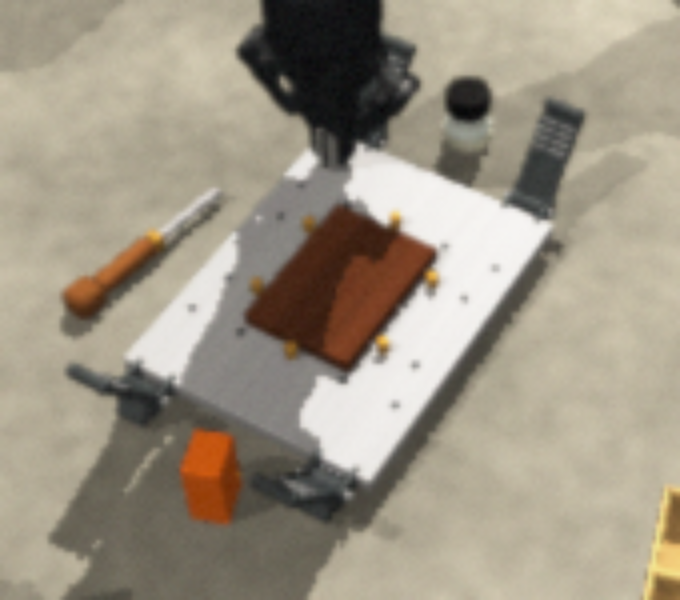

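The fingertips stand on the near-left corner spot at about (335,150) in the crop. It reads 6.4 N at z 0.0258, which looks stiff, so I press a little more to confirm.

Request:
send_rows --delta_pos '[[0,0,0.05],[0,0,0.05],[0,0,0]]' --angular '[[0,0,0],[0,0,0],[0,0,0]]' --claw '[0,0,0]'

```text
time: 2.05
eef_pos: [0.4688, 0.034, 0.0256]
eef_rot: [180.0, 0.0, 90.0]
contact_force: [-7.6, 0.6, 20.5]
width: -0.0002
finger_force: 10.8
```

NL is firm. Next is FL.

Request:
send_rows --delta_pos '[[0,0,-2],[0,0,-3.5],[-0.4,4.4,0],[-0.4,4.4,0],[-0.3,4.3,0],[0,0,0],[0,0,2],[0,0,2],[0,0,1],[0,0,0.2],[0,0,0.1],[0,0,0.1],[0,0,0]]' --angular '[[0,0,0],[0,0,0],[0,0,0],[0,0,0],[0,0,0],[0,0,0],[0,0,0],[0,0,0],[0,0,0],[0,0,0],[0,0,0],[0,0,0],[0,0,0]]' --claw '[0,0,0,0,0,0,0,0,0,0,0,0,0]'

```text
time: 3.35
eef_pos: [0.6005, 0.023, 0.026]
eef_rot: [179.9, 0.0, 90.0]
contact_force: [0.2, 0.1, 1.2]
width: 0.0
finger_force: 0.0
```

Request:
send_rows --delta_pos '[[0,0,0.05],[0,0,0.05],[0,0,0]]' --angular '[[0,0,0],[0,0,0],[0,0,0]]' --claw '[0,0,0]'

```text
time: 3.65
eef_pos: [0.6005, 0.023, 0.0247]
eef_rot: [179.9, -0.0, 90.0]
contact_force: [1.4, 0.8, 3.1]
width: -0.0002
finger_force: 1.4
```

Soft-looking: 3.1 N at 1.3 mm deeper. I go further to confirm.

Request:
send_rows --delta_pos '[[0,0,0.05],[0,0,0.05],[0,0,0.05],[0,0,0],[0,0,0],[0,0,0]]' --angular '[[0,0,0],[0,0,0],[0,0,0],[0,0,0],[0,0,0],[0,0,0]]' --claw '[0,0,0,0,0,0]'

```text
time: 4.25
eef_pos: [0.6006, 0.023, 0.0231]
eef_rot: [179.9, -0.0, 90.0]
contact_force: [4.0, 1.9, 4.4]
width: 0.0002
finger_force: 2.4
```

FL sinks about 3 mm, so it is the soft corner. I check its paddle in the saved cloud while retreating upward.

Request:
send_rows --delta_pos '[[0,0,-1],[0,0,-3],[0,0,-4],[0,0,-2],[0,0,0]]' --angular '[[0,0,0],[0,0,0],[0,0,0],[0,0,0],[0,0,0]]' --claw '[0,0,0,0,0]'

```text
time: 4.75
eef_pos: [0.601, 0.0227, 0.126]
eef_rot: [179.8, 0.0, 90.0]
contact_force: [-0.3, -0.1, -0.4]
width: -0.0001
finger_force: 0.0
```

```bash
python3 - <<'E'
from h import *
for n in("scene","side"):
    f=np.load(n+".npz");P=f["P"];im=f["im"].astype(float)
    m=(P[...,2]>.03)&(P[...,2]<.09)&(abs(P[...,0]-.605)<.035)&(P[...,1]>.04)&(P[...,1]<.13)&(im.mean(-1)<110)
    q=P[m];o=q[np.argsort(q[:,2])];print(n,len(q))
    for a in np.array_split(o,5):print(a.mean(0).round(4),np.ptp(a[:,0]).round(3))
E
```

```text
scene 219
[0.603  0.068  0.0343] 0.025
[0.6051 0.0763 0.0427] 0.026
[0.6043 0.0844 0.0518] 0.026
[0.6054 0.0925 0.0605] 0.027
[0.6052 0.0991 0.0703] 0.026
side 157
[0.6064 0.066  0.0337] 0.029
[0.6051 0.0751 0.0426] 0.029
[0.6068 0.0837 0.052 ] 0.027
[0.6082 0.0935 0.0605] 0.03
[0.6066 0.1006 0.0705] 0.027
```

The paddle centre line is at x 0.606, and it reaches y 0.10 at z 0.07. That matches the prediction, so I press it.

Request:
send_rows --delta_pos '[[3.5,0.3,0],[3.4,0.2,0],[0,0,2.5],[0,0,2],[0,0,1],[0,0,1],[0,0,0.5],[0,0,0.5],[0,0,0]]' --angular '[[0,0,0],[0,0,0],[0,0,0],[0,0,0],[0,0,0],[0,0,0],[0,0,0],[0,0,0],[0,0,0]]' --claw '[0,0,0,0,0,0,0,0,0]'

```text
time: 5.65
eef_pos: [0.605, 0.0918, 0.0476]
eef_rot: [-180.0, 0.0, 90.0]
contact_force: [-0.3, -0.8, 1.5]
width: -0.0001
finger_force: 0.6
```

Request:
send_rows --delta_pos '[[0.2,0,0.4],[0.2,0,0.4],[0.2,0,0.4],[0.2,0,0.4],[0.2,0,0.3],[0,0,0.2],[0,0,0.1],[0,0,0]]' --angular '[[0,0,0],[0,0,0],[0,0,0],[0,0,0],[0,0,0],[0,0,0],[0,0,0],[0,0,0]]' --claw '[0,0,0,0,0,0,0,0]'

```text
time: 6.45
eef_pos: [0.6049, 0.1022, 0.0257]
eef_rot: [-180.0, -0.0, 90.0]
contact_force: [0.7, -0.1, 0.7]
width: -0.0003
finger_force: 0.0
```

Request:
send_rows --delta_pos '[[0,0,0.1],[0,0,0.1],[0,0,0.1],[0,0,0.05],[0,0,0]]' --angular '[[0,0,0],[0,0,0],[0,0,0],[0,0,0],[0,0,0]]' --claw '[0,0,0,0,0]'

```text
time: 6.95
eef_pos: [0.605, 0.102, 0.0223]
eef_rot: [-180.0, -0.0, 90.0]
contact_force: [0.0, 0.6, 1.5]
width: -0.0001
finger_force: 0.8
```

Request:
send_rows --delta_pos '[[0,0,0.05],[0,0,0.05],[0,0,0.05],[0,0,0]]' --angular '[[0,0,0],[0,0,0],[0,0,0],[0,0,0]]' --claw '[0,0,0,0]'

```text
time: 7.35
eef_pos: [0.6052, 0.1021, 0.0219]
eef_rot: [180.0, -0.0, 90.0]
contact_force: [-3.7, 0.4, 13.5]
width: 0.0
finger_force: 6.8
```

It has reached its stop: 13.5 N at z 0.022. I lift off and press the corner again.

Request:
send_rows --delta_pos '[[0,0,-1],[0,0,-2.5],[0,0,-2.5],[-4,-0.3,0],[-3.9,-0.2,0],[0,0,0],[0,0,2],[0,0,2],[0,0,1],[0,0,0.2],[0,0,0.1],[0,0,0]]' --angular '[[0,0,0],[0,0,0],[0,0,0],[0,0,0],[0,0,0],[0,0,0],[0,0,0],[0,0,0],[0,0,0],[0,0,0],[0,0,0],[0,0,0]]' --claw '[0,0,0,0,0,0,0,0,0,0,0,0]'

```text
time: 8.55
eef_pos: [0.6005, 0.0231, 0.0285]
eef_rot: [179.9, 0.0, 90.0]
contact_force: [-0.5, 0.0, -0.4]
width: -0.0001
finger_force: 0.0
```

Request:
send_rows --delta_pos '[[0,0,0.1],[0,0,0.1],[0,0,0.05],[0,0,0.05],[0,0,0],[0,0,0]]' --angular '[[0,0,0],[0,0,0],[0,0,0],[0,0,0],[0,0,0],[0,0,0]]' --claw '[0,0,0,0,0,0]'

```text
time: 9.15
eef_pos: [0.6003, 0.023, 0.0257]
eef_rot: [180.0, 0.0, 90.0]
contact_force: [-2.7, 0.1, 8.1]
width: 0.0001
finger_force: 4.3
```

Request:
send_rows --delta_pos '[[0,0,0.05],[0,0,0],[0,0,0],[0,0,0]]' --angular '[[0,0,0],[0,0,0],[0,0,0],[0,0,0]]' --claw '[0,0,0,0]'

```text
time: 9.55
eef_pos: [0.6004, 0.023, 0.0257]
eef_rot: [179.9, 0.0, 90.0]
contact_force: [-4.7, 0.2, 14.2]
width: 0.0001
finger_force: 6.6
```

The corner holds at 14 N with no sinking. I lift clear and take a last look.

Request:
send_rows --delta_pos '[[0,0,-1],[0,0,-3],[0,0,-4],[0,0,-4],[0,0,-4],[0,0,-4],[0,0,0],[0,0,0],[0,0,0]]' --angular '[[0,0,0],[0,0,0],[0,0,0],[0,0,0],[0,0,0],[0,0,0],[0,0,0],[0,0,0],[0,0,0]]' --claw '[0,0,0,0,0,0,0,0,0]'

```text
time: 10.45
eef_pos: [0.5993, 0.023, 0.2233]
eef_rot: [-179.9, -0.0, 90.0]
contact_force: [0.1, 0.4, -0.4]
width: -0.0001
finger_force: 0.0
```

```bash
python3 - <<'E'
from h import *
im,P=cloud("scene");cv2.imwrite("pics/end.png",cv2.resize(im[100:300,150:350,::-1],None,fx=3,fy=3))
m=(P[...,2]>.012)&(P[...,2]<.09)&(abs(P[...,0]-.605)<.02)&(P[...,1]>.075)&(P[...,1]<.14)
print(np.percentile(P[m],[5,50,95],axis=0).round(4),{k:np.round(observe()[k],3) for k in("eef_pos","contact_force")})
E
```

```text
[[0.5921 0.0783 0.0187]
 [0.6057 0.1026 0.0224]
 [0.6184 0.1252 0.0255]] {'eef_pos': array([0.599, 0.023, 0.223]), 'contact_force': array([ 0.111, -0.003, -0.565])}
```

View pics/end.png

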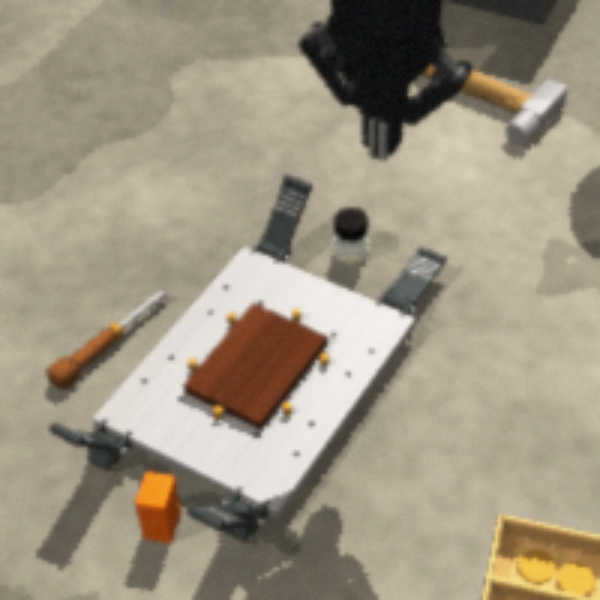

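The far-left paddle at (415,280) lies flat, at about 22 mm height. The other three are raised, the plate and bystanders are in place, and the arm is clear.

```bash
python3 -c "
from plant import manip;print(manip.job_done())"
```

```text
the job is handed in; nothing more can be done
None
```

The far-left corner was the soft one (it sank about 3 mm); I pressed its shim flat, the corner then held firm at 14 N, and I handed the job in with the arm clear; I didn't press the two right corners, since the soft one was already found.

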